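Compress a clutch spring pack with the fold-out crank of a bench screw press

ROBOT

A 7-joint arm with a two-finger parallel gripper is mounted at the origin on the work surface. World frame = base frame: x ahead of the robot, y to its left, z up, the work surface at z = 0. Lengths are in m, angles in rad, forces in N, time in s.
With the tool pointing down it reaches from about 0.4 to 0.85 m from the base axis. Payload 10.4 kg.
Tool frame: the origin (TCP) lies on the centre line of the jaws, within the pads' length; the fingertips stand 11 mm ahead of it and the grasp point (between the pads) lies 8 mm behind it (tip_reach is the distance from the TCP to the fingertips, in m); z points along the fingers, y is the line along which they close (so a half turn about z gives the same grasp; the last joint's range is limited). The gripper opens to 85 mm and grips with 20 to 120 N. Pads are 22 mm wide; open, the fingers measure 114 mm over their backs; the gripper's body (76 mm by 85 mm) begins 54 mm behind the grasp point. The pads swing forward as they close: fully open they stand 13 mm farther back than shut.
Start: joints at [-1.261, 0.332, -0.065, 1.46, 0.022, 1.35, -0.088], TCP at [0.204, 0.591, 0.242] pointing down, gripper open.
Joint ranges: [-2.6, 2.6], [-0.5, 2.12], [-1.47, 1.34], [0.16, 2.42], [-1.27, 4.41], [0.06, 2.06], [-2.6, 2.6]. Speed limits (rad/s): [2.22, 2.22, 2.79, 2.79, 3.14, 3.14, 3.14].

INTERFACE

Orientations are given as a unit quaternion [x, y, z, w].
In Python, from workcell import get_obs, camera, hand_in, tip_reach gives the robot as it stands. The module is installed in compiled form; this text tells all that it offers.
- The arm moves only by the tool move_arm, never from a script. Its argument "plan" is a list of rows, each an object with "delta_pos": the shift along the tool's x, y, z in normalised numbers (1 is 1 m), a list of three; "turn": the turn, a rotation vector about the tool's x, y, z in parts of the range, where 1.0 means 45 degrees, a list of three; "fingers": the closure, from 0 (fully open) to 1 (shut). A call has 1 to 12 rows; each row is the pose to reach, as a shift and turn from the pose commanded when the call began, along the tool's axes at that moment; what a row does not reach only later rows make up. A row lasts 1/8 s, in which the tool goes at most 62.5 mm and 10.7 degrees, less where a joint would pass 70% of its speed; a pose out of reach is approached as far as the arm can. No shift or turn number may pass 1 either way. A call with a gripper value outside its range is refused whole. The fingers move at their own pace and stop on an object; "force" is the grip in N (left out, the last holds). Time passes only in rows, so rows that repeat a pose let the fingers close. It gives the time, the measured TCP pose, the force, the opening and the grip force at its end, in the units of the state.
- get_obs(): the state, without advancing time (a new reading comes with each control period).
- camera(name): name is "scene" or "top"; returns a dict with "color" (420x560x3 uint8, red, green, blue), "range_z" (420x560 float32, m along the optical axis (not along the pixel's ray), 0 where there is no reading), "fx", "fy", "cx", "cy" (pixels), "R" (3x3) and "t" (3): a world point X has camera coordinates R X + t. Camera axes: x right, y down, z forward; pixel columns grow to the right and rows downward; lengths in m; the calibration is good to about 2 mm. A picture is of the moment at which its call begins.
- hand_in(): hands the job in; it is judged then, once.
The state is a dict: "clock": time; "joint_pos": joint angles; "joint_velocities": joint speeds; "tau": joint torques, N m; "position": TCP position; "ee_rot": TCP orientation; "ft_force": force on the tool from outside, world axes, zero at the start; "torque": the same for the moment, N m; "grip_width": opening from 0.0 (shut) to 1.0 (fully open); "grasp_force": force on a finger pad.
Only numpy, scipy, OpenCV 4.12 (cv2) and the standard library are available. Lean on these libraries where they do the work, as an engineer would, in place of code of your own. Each camera call takes 0.05 s, during which the arm holds its last target. There are 200 camera calls.

TASK

Compress the return springs of the clutch drum that stands in the blue bench press: swing the red fold-away handle up out of the handwheel until it stands fully upright, then crank the wheel clockwise (seen from above) until the spring retainer has bottomed in the drum and the crank goes firm, but do not force it beyond that, which bends the retainer. Leave the press clamped like that, fold the handle flat into the wheel again, let go, and leave the drum and the tools and parts lying around where they are.

Things in the scene. Friction and masses are not known exactly. Their poses are not given: they have to be found in the camera images.
- press: blue steel bench press for clutch springs, bolted down: base plate 170 x 250 mm, 22 mm thick, two upright columns at y = +-92 mm of its own frame, a crosshead across them (top 195 mm high, nuts to 206 mm) and a handwheel above. Origin on the bench under the vertical screw axis; z up, y along the row of columns.
- handwheel (a joint): turn of the black handwheel in rad: grows clockwise seen from above, which lowers the press foot 20 mm per turn. Starts anywhere from 1.5 to 5.5; 0.6 to 1.5 turns are needed. Self-locking: stays where it is left. Drag felt along the path at the upright handle: about 8 N turning while the foot runs free, 9 to 10 N while the springs compress (6 to 8 N when stopped and held).
- wheel_centre (a point): centre of the handwheel, on its axis in the middle plane of the rim, 225 mm above the bench. Rim 200 mm across, 18 mm thick; three spokes; a level wheel whose height stays the same. x axis from the axis towards the handle's pin, turning with the wheel; z up.
- handle_pivot (a point): the pin on which the handle folds, on the rim 85 mm from the wheel's axis and 241 mm above the bench, between two lugs 28 mm wide over all. x axis outwards from the wheel's axis, y axis along the pin (along the rim), z up.
- crank_handle (a joint): swing of the red handle in rad: 0 folded flat, lying inwards over a spoke towards the wheel's axis; 1.57 upright against its stop. A stiff pin (0.12 N m) holds it at any angle. The handle is a round sleeve 22 mm thick, from 14 to 76 mm from the pin, that spins freely on its shank, so a gripper holding it need not turn while cranking.
- handle_grip (a point): point on the handle's axis 52 mm from the pin, a good place to pinch. x along the handle to the pin, y along the pin. Folded it is 33 mm from the wheel's axis, 241 mm above the bench; the spoke below (13 mm wide) is 13 mm lower, the hub (40 mm across) 15 mm lower; beside them the wheel is open down to 210 mm. Upright it is 293 mm, the handle's end 317 mm above the bench.
- press_foot: steel platen sliding on the columns (origin mid underside, z up, 145 mm above the bench at handwheel 0). Below it a three-legged cage foot that presses on the retainer; it stands out about 49 to 53 mm, screwed out by hand and locked, differently each time and not measured. So the retainer bottoms somewhere between handwheel 9.5 and 10.8; only feel tells where.
- clutch_drum: grey splined steel drum, 125 mm across, 50 mm high, loose on the press base; origin mid underside. In it a brass-coloured spring retainer ring, 2 mm below the rim; it sinks 8 mm on its springs, then bottoms: the handle's drag then climbs steeply, about 1.8 N per 0.05 rad of wheel. 3 to 4 N above the springs' drag is right (10 to 12 N held); 6 N above it is forced.
- pliers: snap-ring pliers, 170 mm long, yellow grips, lying flat; origin in the middle of its underside; a bystander
- clutch_plates: stack of dark steel clutch plates, a ring 116 mm across, 16 mm high; origin in the middle of its underside; a bystander
- sun_gear: steel sun gear, 80 mm across, 40 mm high; origin in the middle of its underside; a bystander
- spray_can: plain white can, 64 mm across, 190 mm high; origin in the middle of its underside; a bystander
- hammer: hammer lying flat; origin in the middle of its underside; a bystander
- screwdriver: yellow screwdriver lying flat; origin in the middle of its underside; a bystander
- bearing_race: steel bearing race, a ring 68 mm across, 18 mm high; origin in the middle of its underside; a bystander
There are look-alikes about, which are no part of the job. Leave any green look-alike of the clutch_drum alone.

How it is judged:
By the outcome, as a careful person would: the job done as asked, in the order asked, and still so for the second after the job is handed in, with the robot touching nothing.
It also fails if it takes over 72 s, if anything falls off the work surface, if the arm or the gripper's body presses on something with over 40 N, if the wrist force passes 120 N, or if a joint passes its speed limit or range.

## Working session

There is one attempt and no reset: what is moved stays moved. The work goes in short steps, Python scripts to look and compute and a tool call to move; the robot and the scene stay as the last step left them, time stands still between calls to the robot, and variables do not carry over. Pictures are saved under pics/ and viewed, at most 10 in all, crops included, and the job is handed in when it is done.

Besides the shell and the picture viewer there is one more tool, called after "Request:" in YAML: its name, and indented under it one key for each argument. move_arm: Moves the arm, as the interface text tells. Its arguments: {"type":"object","properties":{"plan":{"type":"array","items":{"type":"object","properties":{"delta_pos":{"type":"array","items":{"type":"number"}},"turn":{"type":"array","items":{"type":"number"}},"fingers":{"type":"number"}}}},"force":{"type":"number"}},"required":["plan"]}

```bash
mkdir -p pics
python3 - <<'E'
from workcell import *
import cv2,numpy as np
print(get_obs(),tip_reach)
for n in("scene","top"):
    c=camera(n);np.savez(n,**c);cv2.imwrite(f"pics/{n}0.png",c["color"][:,:,::-1]);print(n,c["fx"],c["cx"],c["cy"],c["R"],c["t"])
E
```

```text
{'clock': 0.0, 'joint_pos': array([-1.26059641,  0.33284064, -0.06471065,  1.4609569 ,  0.02160033,
        1.34993841, -0.08852082]), 'joint_velocities': array([-1.40177010e-03, -3.98766379e-04, -3.87046536e-05, -1.09237963e-03,
        5.19080439e-04, -1.03905936e-03, -1.21370139e-03]), 'tau': array([-6.95642138e-04, -6.25444293e+01,  4.86943207e-02, -3.91607630e+01,
        1.62016251e-02,  9.52666509e-03,  1.63670848e-05]), 'position': array([0.20405768, 0.59034832, 0.24152803]), 'ee_rot': array([ 1.65627824e-01,  9.86188065e-01, -7.18621521e-04, -8.66473747e-05]), 'ft_force': array([0.69230993, 0.22058106, 0.01585619]), 'torque': array([-0.0143001 , -0.0069969 ,  0.00821823]), 'grasp_force': 0.0, 'grip_width': 0.9994321985155455} 0.011
scene 470.8502222987345 269.85508417710724 212.48531976232996 [[-0.29444764  0.95558151  0.01282836]
 [ 0.49069029  0.16269027 -0.85601105]
 [-0.82007538 -0.24575568 -0.51679833]] [ 0.15798288 -0.10612139  1.92122975]
top 409.98690768513984 277.92444836959254 213.99097883721205 [[ 2.56091339e-03 -9.99796653e-01 -2.00023823e-02]
 [-9.91756212e-01  2.32892244e-05 -1.28139049e-01]
 [ 1.28113458e-01  2.01656399e-02 -9.91554481e-01]] [0.00336479 0.50089177 1.21513952]
```

View pics/scene0.png

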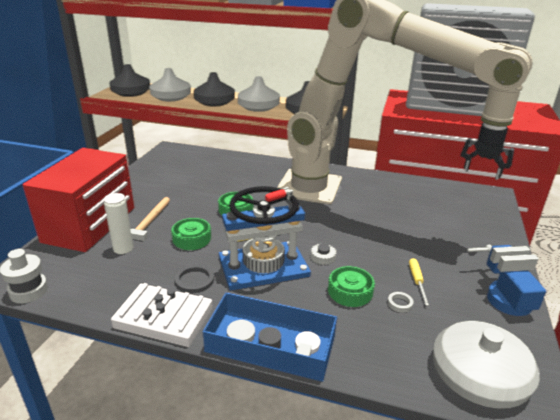

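View pics/top0.png

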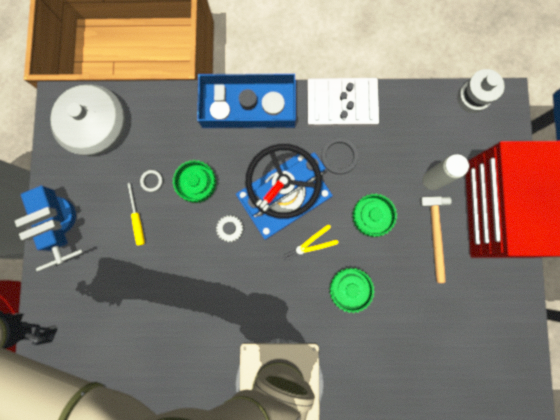

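The scene view shows the press mid-picture with the wheel at about (265,203). In the top view the wheel is at (284,181), with the red handle running from its pin near (265,205) to about (286,181). Next I measure both.

```bash
cat > h.py <<'E'
import numpy as np,cv2
def ray(c,u,v,z):
    d=c["R"].T@np.array([(u-c["cx"])/c["fx"],(v-c["cy"])/c["fy"],1]);o=-c["R"].T@c["t"]
    return o+d*(z-o[2])/d[2]
def pts(c):
    v,u=np.mgrid[:420,:560];z=c["range_z"]
    return (np.stack([(u-c["cx"])/c["fx"]*z,(v-c["cy"])/c["fy"]*z,z],-1)-c["t"])@c["R"]
def red(c,cx,cy,r=.13,zlo=.2):
    h=cv2.cvtColor(c["color"],cv2.COLOR_RGB2HSV);P=pts(c)
    m=((h[...,0]<8)|(h[...,0]>172))&(h[...,1]>150)&(h[...,2]>70)&(np.hypot(P[...,0]-cx,P[...,1]-cy)<r)&(P[...,2]>zlo)
    return m,P
E
python3 - <<'E'
from h import *
from scipy.optimize import least_squares
for n in("top","scene"):
    c=dict(np.load(n+".npz"));P=pts(c);o=ray(c,284,181,.225) if n=="top" else C
    m=(np.hypot(P[...,0]-o[0],P[...,1]-o[1])<.125)&(np.abs(P[...,2]-.232)<.015)&(c["color"].max(-1)<70)
    m&=np.hypot(P[...,0]-o[0],P[...,1]-o[1])>.07
    q=P[m]
    r=least_squares(lambda p:np.hypot(q[:,0]-p[0],q[:,1]-p[1])-p[2],[o[0],o[1],.09],loss="soft_l1",f_scale=.005)
    C=r.x;print(n,len(q),C,np.median(q[:,2]))
    k,_=red(c,C[0],C[1]);v,u=np.nonzero(k);print(k.sum(),P[k].min(0),P[k].max(0),np.median(P[k],0))
    g=P[k];x=g[:,:2]-C[:2];d=np.linalg.svd(x-x.mean(0))[2][0];d*=np.sign(d@x.mean(0));print("axis",d,np.degrees(np.arctan2(d[1],d[0])),"along",np.percentile(x@d,[1,99]),"off",(x@[-d[1],d[0]]).mean(),"mean dir",np.degrees(np.arctan2(*x.mean(0)[::-1])))
    if n=="top":
        # base plate blue corners orientation
        h=cv2.cvtColor(c["color"],cv2.COLOR_RGB2HSV);b=(abs(h[...,0].astype(int)-110)<15)&(h[...,1]>120)&(abs(P[...,2]-.022)<.012)&(np.hypot(P[...,0]-C[0],P[...,1]-C[1])<.18)
        print(cv2.minAreaRect(P[b][:,:2].astype(np.float32)))
        for lo,hi in((.03,.4),):
            b=(np.hypot(P[...,0]-C[0],P[...,1]-C[1])<.35)&(P[...,2]>.1)&(np.hypot(P[...,0]-C[0],P[...,1]-C[1])>.11);print("tall nearby",b.sum(), P[b][:5])
E
```

```text
top 1192 [ 0.5618391  -0.01277674  0.08982228] 0.23364432914446456
179 [ 0.50375762 -0.01293557  0.20778098] [0.5603923  0.03494059 0.25688892] [0.53144247 0.00982316 0.25104716]
axis [-0.77925682  0.62670473] 141.1925803945086 along [0.01017885 0.06748081] off 0.0006314612853106306 mean dir 142.1349957791849
((0.573314368724823, -0.025655433535575867), (0.16924962401390076, 0.28229570388793945), 33.144168853759766)
tall nearby 1138 [[ 0.34107818 -0.02115163  1.26912814]
 [ 0.34107818 -0.02115163  1.26912814]
 [ 0.34107818 -0.02115163  1.26912814]
 [ 0.34107818 -0.02115163  1.26912814]
 [ 0.34107818 -0.02115163  1.26912814]]
scene 749 [ 0.57126381 -0.01183125  0.09029182] 0.230903116639865
163 [ 0.47949293 -0.01982746  0.21967691] [0.56302423 0.03598196 0.25526356] [0.53692286 0.0123687  0.24620459]
axis [-0.94648638  0.32274375] 161.1710635828853 along [0.01210112 0.0892628 ] off -0.011155293843054245 mean dir 146.21721564038734
```

```bash
cat >> h.py <<'E'
from scipy.spatial.transform import Rotation as Ro
C=np.array([.562,-.013]);A=np.radians(141.4)
def Rg(a): return Ro.from_matrix(np.array([[np.cos(a),np.sin(a),0],[np.sin(a),-np.cos(a),0],[0,0,-1]]))
def rel(p0,R0,p,a=A):
    return np.round(R0.inv().apply(np.array(p)-p0),4),np.round((R0.inv()*Rg(a)).as_rotvec(),4)
E
python3 - <<'E'
from h import *
from workcell import get_obs
o=get_obs();g=C+.033*np.array([np.cos(A),np.sin(A)])
R0=Ro.from_quat(o["ee_rot"]);print(g)
for p in([.25,.5,.33],[g[0],g[1],.33],[g[0],g[1],.27]):print(rel(o["position"],R0,p))
E
```

```text
[0.53620982 0.00758803]
(array([-0.0729, -0.0706, -0.0883]), array([-1.200e-03,  3.000e-04,  3.409e-01]))
(array([-0.5043, -0.4424, -0.0878]), array([-1.200e-03,  3.000e-04,  3.409e-01]))
(array([-0.5043, -0.4424, -0.0278]), array([-1.200e-03,  3.000e-04,  3.409e-01]))
```

Units first: turns go in shares of 45 degrees. So 0.25 rad / 0.7854 = 0.3183.

Request:
move_arm:
  plan:
    - {"delta_pos": [-0.03,-0.03,-0.045],"turn": [0,0,0.1273],"fingers": 0.45}
    - {"delta_pos": [-0.073,-0.07,-0.088],"turn": [0,0,0.3183],"fingers": 0.45}
    - {"delta_pos": [-0.11,-0.1,-0.088],"turn": [0,0,0.4342],"fingers": 0.45}
    - {"delta_pos": [-0.15,-0.135,-0.088],"turn": [-0.0013,0,0.4342],"fingers": 0.45}
    - {"delta_pos": [-0.19,-0.17,-0.088],"turn": [-0.0013,0,0.4342],"fingers": 0.45}
    - {"delta_pos": [-0.23,-0.205,-0.088],"turn": [-0.0013,0,0.4342],"fingers": 0.45}
    - {"delta_pos": [-0.27,-0.24,-0.088],"turn": [-0.0013,0,0.4342],"fingers": 0.45}
    - {"delta_pos": [-0.31,-0.275,-0.088],"turn": [-0.0013,0,0.4342],"fingers": 0.45}
    - {"delta_pos": [-0.355,-0.315,-0.088],"turn": [-0.0013,0,0.4342],"fingers": 0.45}
    - {"delta_pos": [-0.4,-0.352,-0.088],"turn": [-0.0013,0,0.4342],"fingers": 0.45}
    - {"delta_pos": [-0.45,-0.395,-0.088],"turn": [-0.0013,0,0.4342],"fingers": 0.45}
    - {"delta_pos": [-0.504,-0.442,-0.088],"turn": [-0.0013,0,0.4342],"fingers": 0.45}
  force: 40

```text
clock: 1.6
position: [0.5304, 0.0175, 0.3303]
ee_rot: [0.33, 0.944, 0.001, 0.0]
ft_force: [-0.1, 0.5, -0.5]
grip_width: 0.548
grasp_force: 0.0
```

```bash
python3 - <<'E'
from h import *
from workcell import *
for n in("top","scene"):
    c=camera(n);np.savez(n+"1",**c);cv2.imwrite(f"pics/{n}1.png",c["color"][:,:,::-1])
o=get_obs();g=C+.033*np.array([np.cos(A),np.sin(A)])
R0=Ro.from_quat(o["ee_rot"]);print(o["clock"],o["position"],o["ft_force"],o["grip_width"],o["joint_pos"])
print(rel(o["position"],R0,[g[0],g[1],.233]))
E
cd pics; python3 -c "
import cv2
i=cv2.imread('scene1.png')[120:300,180:380];cv2.imwrite('s1c.png',cv2.resize(i,None,fx=3,fy=3))"
```

```text
1.7 [0.53128562 0.01199075 0.33007216] [-0.90279427  0.21777303  0.44195525] 0.5474531235236194 [-0.64041337  0.08163141  0.57223745  1.59244249 -0.04232156  1.47979371
  0.82154649]
(array([-0.0064, -0.0002,  0.0971]), array([-0.001 ,  0.0019, -0.0097]))
```

View pics/s1c.png

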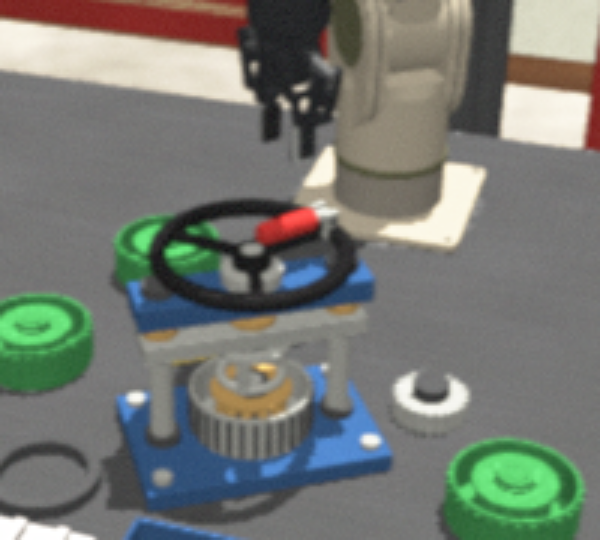

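The gripper hovers just above the folded handle (crop about (285,145), handle at (290,225)) and the wheel stands clear.

Request:
move_arm:
  plan:
    - {"delta_pos": [0,0,0.03],"turn": [0,0,0],"fingers": 0.5}
    - {"delta_pos": [0,0,0.04],"turn": [0,0,0],"fingers": 0.5}
    - {"delta_pos": [0,0,0.04],"turn": [0,0,0],"fingers": 0.5}

```text
clock: 2.08
position: [0.5295, 0.0196, 0.29]
ee_rot: [0.33, 0.944, 0.0, -0.0]
ft_force: [0.3, -0.3, 0.1]
grip_width: 0.502
grasp_force: 0.0
```

Run:
```python
from h import *
from workcell import *
o=get_obs();g=C+.033*np.array([np.cos(A),np.sin(A)])
R0=Ro.from_quat(o["ee_rot"]);print(o["clock"],o["position"],o["ft_force"],o["grip_width"],o["joint_pos"])
print(rel(o["position"],R0,[g[0],g[1],.233]))
c=dict(np.load("top1.npz"))
# raw-pixel check of handle ends/rim by rays: pin & axis in original top view
c=dict(np.load("top.npz"));m,P=red(c,*C);v,u=np.nonzero(m)
q=np.array([ray(c,a,b,.246)[:2] for a,b in zip(u,v)])-C
d=np.array([np.cos(A),np.sin(A)]);print("along",np.percentile(q@d,[1,50,99]),"off",np.percentile(q@[-d[1],d[0]],[2,50,98]))
```

```text
2.075 [0.52947518 0.01957712 0.28997618] [ 0.28882135 -0.30688376  0.10563897] 0.5024579274724863 [-0.64299022  0.09272224  0.56246807  1.66465176 -0.05090449  1.39936039
  0.8238537 ]
(array([-0.0128, -0.0052,  0.057 ]), array([ 0.0001, -0.001 ,  0.0005]))
along [0.00989569 0.03803    0.06755454] off [-0.00946045 -0.00011491  0.00936792]
```

Request:
move_arm:
  plan:
    - {"delta_pos": [-0.013,-0.005,0],"turn": [0,0,0],"fingers": 0.5}
    - {"delta_pos": [-0.013,-0.005,0.03],"turn": [0,0,0],"fingers": 0.5}
    - {"delta_pos": [-0.013,-0.005,0.057],"turn": [0,0,0],"fingers": 0.5}
    - {"delta_pos": [-0.013,-0.005,0.057],"turn": [0,0,0],"fingers": 0.5}
    - {"delta_pos": [-0.013,-0.005,0.057],"turn": [0,0,0],"fingers": 0.8}
    - {"delta_pos": [-0.013,-0.005,0.057],"turn": [0,0,0],"fingers": 0.9}
    - {"delta_pos": [-0.013,-0.005,0.057],"turn": [0,0,0],"fingers": 0.9}
    - {"delta_pos": [-0.013,-0.005,0.057],"turn": [0,0,0],"fingers": 0.9}
  force: 30

```text
clock: 3.08
position: [0.5378, 0.0068, 0.2348]
ee_rot: [0.331, 0.944, 0.001, 0.001]
ft_force: [-0.6, -2.9, 7.1]
grip_width: 0.246
grasp_force: 29.5
```

Run:
```python
from h import *
from workcell import *
o=get_obs();d=np.array([np.cos(A),np.sin(A)])
R0=Ro.from_quat(o["ee_rot"]);print(o["clock"],o["position"],o["ft_force"],o["grip_width"],o["grasp_force"])
p=o["position"][:2]-C;print("radial",p@d,"tang",p@[-d[1],d[0]], R0.as_matrix())
for t in np.linspace(0,np.pi/2,9):print(round(t,2), np.round([.052*(1-np.cos(t)),0,-.052*np.sin(t)],4))
```

```text
3.075 [0.53776417 0.00681408 0.23478716] [-0.57633337 -2.94142298  7.09397169] 0.24623644427141825 29.523653984069824
radial 0.03130240399540841 tang -0.0003648699052134382 [[-0.78124614  0.62421589  0.00299873]
 [ 0.62422093  0.78124706  0.00112461]
 [-0.00164075  0.00275047 -0.99999487]]
0.0 [ 0.  0. -0.]
0.2 [ 0.001   0.     -0.0101]
0.39 [ 0.004   0.     -0.0199]
0.59 [ 0.0088  0.     -0.0289]
0.79 [ 0.0152  0.     -0.0368]
0.98 [ 0.0231  0.     -0.0432]
1.18 [ 0.0321  0.     -0.048 ]
1.37 [ 0.0419  0.     -0.051 ]
1.57 [ 0.052  0.    -0.052]
```

Request:
move_arm:
  plan:
    - {"delta_pos": [0.001,0,-0.008],"turn": [0,0,0],"fingers": 0.9}
    - {"delta_pos": [0.003,0,-0.017],"turn": [0,0,0],"fingers": 0.9}
    - {"delta_pos": [0.006,0,-0.025],"turn": [0,0,0],"fingers": 0.9}
    - {"delta_pos": [0.011,0,-0.032],"turn": [0,0,0],"fingers": 0.9}
    - {"delta_pos": [0.016,0,-0.038],"turn": [0,0,0],"fingers": 0.9}
    - {"delta_pos": [0.022,0,-0.0435],"turn": [0,0,0],"fingers": 0.9}
    - {"delta_pos": [0.029,0,-0.048],"turn": [0,0,0],"fingers": 0.9}
    - {"delta_pos": [0.037,0,-0.051],"turn": [0,0,0],"fingers": 0.9}
    - {"delta_pos": [0.045,0,-0.053],"turn": [0,0,0],"fingers": 0.9}
    - {"delta_pos": [0.053,0,-0.0535],"turn": [0,0,0],"fingers": 0.9}
    - {"delta_pos": [0.055,0,-0.0535],"turn": [0,0,0],"fingers": 0.9}
    - {"delta_pos": [0.055,0,-0.0535],"turn": [0,0,0],"fingers": 0.9}

```text
clock: 4.58
position: [0.4945, 0.041, 0.2881]
ee_rot: [0.331, 0.944, 0.001, 0.001]
ft_force: [5.1, -2.5, -5.5]
grip_width: 0.237
grasp_force: 29.9
```

```bash
cat >> h.py <<'E'
def stat(o):
    d=np.array([np.cos(A),np.sin(A)]);t=np.array([-d[1],d[0]]);p=o["position"][:2]-C;f=o["ft_force"]
    a=np.arctan2(p[1],p[0]);r=np.hypot(*p);er=p/r;cw=np.array([er[1],-er[0]])
    print("t",o["clock"],"pos",o["position"].round(4),"rad",(p@d).round(4),"tan",(p@t).round(4),"r",r.round(4),"wheelturn",(A-a).round(3),"F",f.round(1),"Frad",(f[:2]@er).round(1),"drag",(-f[:2]@cw).round(2),"grip",o["grip_width"].round(3),o["grasp_force"].round(1),"q",o["joint_pos"].round(2))
E
python3 - <<'E'
from h import *
from workcell import *
o=get_obs();stat(o)
c=camera("scene");np.savez("scene2",**c);i=c["color"][120:300,180:380,::-1];cv2.imwrite("pics/s2c.png",cv2.resize(i,None,fx=3,fy=3))
E
```

```text
Traceback (most recent call last):
  File "h.py", line 20, in stat
    print("t",o["clock"],"pos",o["position"].round(4),"rad",(p@d).round(4),"tan",(p@t).round(4),"r",r.round(4),"wheelturn",(A-a).round(3),"F",f.round(1),"Frad",(f[:2]@er).round(1),"drag",(-f[:2]@cw).round(2),"grip",o["grip_width"].round(3),o["grasp_force"].round(1),"q",o["joint_pos"].round(2))
                                                                                                                                                                                                                       ^^^^^^^^^^^^^^^^^^^^^
AttributeError: 'float' object has no attribute 'round'
```

```bash
sed -i 's/o\["grip_width"\].round(3),o\["grasp_force"\].round(1)/round(o["grip_width"],3),round(o["grasp_force"],1)/' h.py
python3 - <<'E'
from h import *
from workcell import *
c=camera("scene");np.savez("scene2",**c);i=c["color"][120:300,180:380,::-1];cv2.imwrite("pics/s2c.png",cv2.resize(i,None,fx=3,fy=3))
o=get_obs();stat(o)
E
```

```text
t 4.625 pos [0.4945 0.041  0.2881] rad 0.0865 tan -0.0001 r 0.0865 wheelturn 0.001 F [ 4.3 -2.8 -4.5] Frad -5.1 drag -0.48 grip 0.235 29.9 q [-0.69  0.    0.52  1.75 -0.    1.39  0.73]
```

View pics/s2c.png

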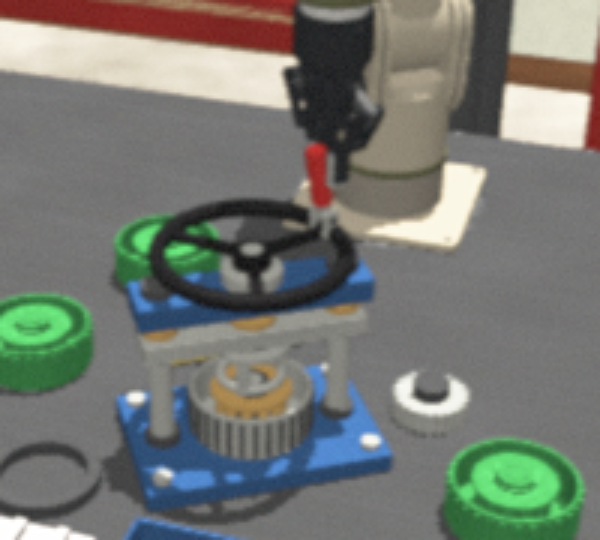

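The handle stands upright in the jaws (crop (318,175)), pressed lightly against its stop. Now the crank tables.

```bash
cat >> h.py <<'E'
def table(x0,y0,phis,r=.086,cx=0,cy=0):
    print([[round(cx+r*np.cos(f)-x0,4),round(cy+r*np.sin(f)-y0,4)] for f in phis])
E
python3 - <<'E'
from h import *
table(.0875,0,np.arange(1,13)*.15)
table(.086*np.cos(1.8),.086*np.sin(1.8),1.8+np.arange(1,13)*.15)
E
```

```text
[[np.float64(-0.0025), np.float64(0.0129)], [np.float64(-0.0053), np.float64(0.0254)], [np.float64(-0.0101), np.float64(0.0374)], [np.float64(-0.0165), np.float64(0.0486)], [np.float64(-0.0246), np.float64(0.0586)], [np.float64(-0.034), np.float64(0.0674)], [np.float64(-0.0447), np.float64(0.0746)], [np.float64(-0.0563), np.float64(0.0802)], [np.float64(-0.0687), np.float64(0.0839)], [np.float64(-0.0814), np.float64(0.0858)], [np.float64(-0.0943), np.float64(0.0857)], [np.float64(-0.107), np.float64(0.0838)]]
[[np.float64(-0.0123), np.float64(-0.0039)], [np.float64(-0.0239), np.float64(-0.0095)], [np.float64(-0.0345), np.float64(-0.0168)], [np.float64(-0.0439), np.float64(-0.0257)], [np.float64(-0.0518), np.float64(-0.0358)], [np.float64(-0.0582), np.float64(-0.047)], [np.float64(-0.0628), np.float64(-0.059)], [np.float64(-0.0656), np.float64(-0.0716)], [np.float64(-0.0665), np.float64(-0.0845)], [np.float64(-0.0654), np.float64(-0.0973)], [np.float64(-0.0624), np.float64(-0.1099)], [np.float64(-0.0576), np.float64(-0.1218)]]
```

Request:
move_arm:
  plan:
    - {"delta_pos": [-0.0025,0.013,0],"turn": [0,0,0],"fingers": 0.9}
    - {"delta_pos": [-0.0055,0.0255,0],"turn": [0,0,0],"fingers": 0.9}
    - {"delta_pos": [-0.01,0.0375,0],"turn": [0,0,0],"fingers": 0.9}
    - {"delta_pos": [-0.0165,0.0485,0],"turn": [0,0,0],"fingers": 0.9}
    - {"delta_pos": [-0.0245,0.0585,0],"turn": [0,0,0],"fingers": 0.9}
    - {"delta_pos": [-0.034,0.0675,0],"turn": [0,0,0],"fingers": 0.9}
    - {"delta_pos": [-0.0445,0.0745,0],"turn": [0,0,0],"fingers": 0.9}
    - {"delta_pos": [-0.0565,0.08,0],"turn": [0,0,0],"fingers": 0.9}
    - {"delta_pos": [-0.0685,0.084,0],"turn": [0,0,0],"fingers": 0.9}
    - {"delta_pos": [-0.0815,0.086,0],"turn": [0,0,0],"fingers": 0.9}
    - {"delta_pos": [-0.0945,0.0855,0],"turn": [0,0,0],"fingers": 0.9}
    - {"delta_pos": [-0.107,0.084,0],"turn": [0,0,0],"fingers": 0.9}
  force: 60

```text
clock: 6.12
position: [0.6295, 0.0429, 0.2885]
ee_rot: [0.329, 0.944, 0.002, -0.001]
ft_force: [-6.3, 5.6, 3.2]
grip_width: 0.102
grasp_force: 4.4
```

Run:
```python
from h import *
from workcell import *
stat(get_obs())
```

```text
t 6.125 pos [0.6295 0.0429 0.2885] rad -0.0179 tan -0.0858 r 0.0877 wheelturn 1.776 F [-6.3  5.6  3.2] Frad -1.2 drag 8.32 grip 0.102 4.4 q [-0.56  0.35  0.56  1.4  -0.19  1.44  0.9 ]
```

Run:
```python
from h import *
from workcell import *
o=[]
for n,(y,x) in(("scene",(100,180)),("top",(90,190))):
    c=camera(n);np.savez(n+"3",**c);o.append(cv2.resize(c["color"][y:y+180,x:x+180,::-1],(400,400),interpolation=cv2.INTER_CUBIC))
    m,P=red(c,*C);print(n,m.sum(),np.median(P[m],0) if m.any() else 0, P[m].max(0),P[m].min(0))
cv2.imwrite("pics/3.png",np.hstack(o));stat(get_obs())
```

```text
scene 173 [0.64859696 0.02569601 0.29468412] [0.65435804 0.0337592  0.47276712] [0.54485447 0.0021874  0.2247927 ]Traceback (most recent call last):
  File "<stdin>", line 6, in <module>
    return umr_maximum(a, axis, None, out, keepdims, initial, where)
ValueError: zero-size array to reduction operation maximum which has no identity
```

Run:
```python
from h import *
from workcell import *
o=[]
for n,(y,x) in(("scene",(100,180)),("top",(90,190))):
    c=camera(n);np.savez(n+"3",**c);o.append(cv2.resize(c["color"][y:y+180,x:x+180,::-1],(400,400),interpolation=cv2.INTER_CUBIC))
cv2.imwrite("pics/3.png",np.hstack(o));stat(get_obs())
```

```text
t 6.325 pos [0.63   0.0408 0.2878] rad -0.0196 tan -0.0844 r 0.0867 wheelturn 1.799 F [1.  0.3 0.9] Frad 1.0 drag -0.41 grip 0.098 0.0 q [-0.56  0.35  0.56  1.4  -0.19  1.44  0.9 ]
```

View pics/3.png

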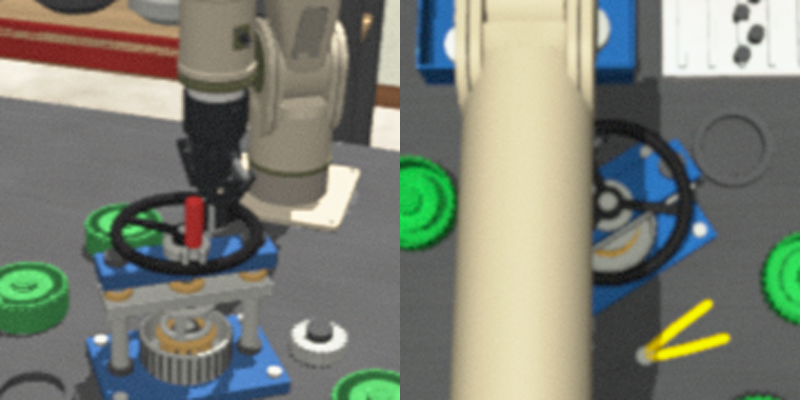

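The handle slipped out of the jaws ahead (left crop (195,225)); it stands upright and free. I measure it to regrasp.

```bash
cat >> h.py <<'E'
def handle(c):
    m,P=red(c,*C);oc=-c["R"].T@c["t"]
    v,u=np.nonzero(m);n,l,s,_=cv2.connectedComponentsWithStats(m.astype(np.uint8));k=1+np.argmax(s[1:,4]);m=l==k
    out=[]
    for r in np.unique(np.nonzero(m)[0])[1:-1]:
        us=np.nonzero(m[r])[0];q=P[r,us];z=np.median(q[:,2]);um=(us.min()+us.max())/2
        d=(c["R"].T@np.array([(um-c["cx"])/c["fx"],(r-c["cy"])/c["fy"],1]))
        j=np.argsort(abs(us-um))[:3];p=np.median(P[r,us[j]],0);h=d[:2]/np.linalg.norm(d[:2]);out.append([r,len(us),um,*(p[:2]+.011*h),p[2]])
    return np.array(out)
E
python3 - <<'E'
from h import *
np.set_printoptions(suppress=True,precision=4,linewidth=150)
for f in("scene2","scene3"):
    a=handle(dict(np.load(f+".npz")));print(f);print(a)
    g=np.median(a[2:-2,3:5],0);e=g-C;print(g,np.hypot(*e),"turn",A-np.arctan2(e[1],e[0]))
E
```

```text
scene2
[[169.       6.     285.5      0.4949   0.0279   0.3154]
 [170.       7.     285.       0.5039   0.0297   0.3173]
 [171.       6.     284.5      0.5045   0.0282   0.314 ]
 [172.       6.     284.5      0.5062   0.0281   0.3122]
 [173.       5.     285.       0.5045   0.0322   0.3077]
 [174.       5.     285.       0.5039   0.0326   0.3046]
 [175.       5.     285.       0.5058   0.0312   0.3031]
 [176.       5.     285.       0.5059   0.0319   0.2995]
 [177.       5.     285.       0.5052   0.0312   0.2965]
 [178.       5.     285.       0.5035   0.0311   0.2924]
 [179.       4.     285.5      0.5019   0.0312   0.2879]
 [180.       4.     285.5      0.5025   0.0326   0.2855]
 [181.       3.     285.       0.5034   0.0318   0.2824]
 [182.       5.     286.       0.5013   0.0341   0.279 ]
 [183.       6.     286.5      0.5004   0.0342   0.2748]
 [184.       6.     286.5      0.5015   0.0347   0.2717]
 [185.       7.     287.       0.501    0.0374   0.2695]
 [186.       5.     287.       0.4966   0.0365   0.2636]
 [187.       5.     287.       0.4997   0.0374   0.2618]]
[0.5035 0
[... 617 characters left out ...]
222   0.2968]
 [199.       8.     267.5      0.6394   0.0227   0.2946]
 [200.       8.     267.5      0.6391   0.0221   0.291 ]
 [201.       8.     267.5      0.6408   0.0232   0.2892]
 [202.       8.     267.5      0.6394   0.0231   0.2851]
 [203.       8.     267.5      0.6403   0.0224   0.2832]
 [204.       7.     267.       0.6391   0.02     0.2789]
 [205.       8.     266.5      0.6417   0.0208   0.2774]
 [206.       7.     266.       0.6443   0.0189   0.2755]
 [207.       7.     266.       0.6425   0.0184   0.2713]
 [208.       7.     266.       0.6395   0.0175   0.2667]
 [209.       7.     266.       0.6432   0.0188   0.266 ]]
[0.6394 0.0224] 0.08512000744369917 turn 2.038806987177881
```

Request:
move_arm:
  plan:
    - {"delta_pos": [0.015,0,0],"turn": [0,0,0],"fingers": 0.9}
    - {"delta_pos": [0.015,-0.0085,0.002],"turn": [0,0,0],"fingers": 0.4}
    - {"delta_pos": [0.015,-0.0085,0.002],"turn": [0,0,0],"fingers": 0.4}
    - {"delta_pos": [0.015,-0.0085,0.002],"turn": [0,0,0],"fingers": 0.4}
    - {"delta_pos": [0.015,-0.0085,0.002],"turn": [0,0,0],"fingers": 0.4}
    - {"delta_pos": [-0.004,-0.0085,0.002],"turn": [0,0,0],"fingers": 0.4}
    - {"delta_pos": [-0.019,-0.0085,0.002],"turn": [0,0,0],"fingers": 0.4}
    - {"delta_pos": [-0.019,-0.0085,0.002],"turn": [0,0,0],"fingers": 0.4}
    - {"delta_pos": [-0.019,-0.0085,0.002],"turn": [0,0,0],"fingers": 0.9}
    - {"delta_pos": [-0.019,-0.0085,0.002],"turn": [0,0,0],"fingers": 0.9}
    - {"delta_pos": [-0.019,-0.0085,0.002],"turn": [0,0,0],"fingers": 0.9}
    - {"delta_pos": [-0.019,-0.0085,0.002],"turn": [0,0,0],"fingers": 0.9}
  force: 60

```text
clock: 7.82
position: [0.6392, 0.0221, 0.2851]
ee_rot: [0.33, 0.944, 0.001, -0.0]
ft_force: [-4.0, -1.1, 3.3]
grip_width: 0.242
grasp_force: 58.7
```

Run:
```python
from h import *
from workcell import *
np.set_printoptions(suppress=True,precision=4,linewidth=150)
c=camera("scene");np.savez("scene4",**c);a=handle(c);print(a[::3]);stat(get_obs())
```

```text
[[189.       4.     265.5      0.6296   0.011    0.3171]
 [192.       4.     265.5      0.641    0.0159   0.3153]
 [195.       3.     265.       0.6416   0.015    0.3064]
 [198.       3.     265.       0.6418   0.0151   0.2976]
 [201.       4.     264.5      0.6428   0.0128   0.2887]
 [204.       3.     265.       0.6425   0.0153   0.2804]
 [207.       6.     265.5      0.6418   0.0155   0.2706]]
t 7.875 pos [0.6392 0.0221 0.2851] rad -0.0384 tan -0.0756 r 0.0848 wheelturn 2.041 F [-4.4 -0.2  3.7] Frad -4.1 drag 1.62 grip 0.241 58.7 q [-0.52  0.38  0.57  1.38 -0.2   1.44  0.94]
```

```bash
sed -i 's/print(\[\[round(cx/print([[float(x) for x in q] for q in np.array([[round(cx/; s/for f in phis\])$/for f in phis]).round(4)])/' h.py
python3 - <<'E'
from h import *
table(-.0386,.0759,2.041+np.arange(1,13)*.13,r=.085)
E
```

```text
[[-0.0094, -0.0058], [-0.0181, -0.0126], [-0.0258, -0.0205], [-0.0325, -0.0293], [-0.0379, -0.0389], [-0.0421, -0.0491], [-0.0449, -0.0598], [-0.0462, -0.0708], [-0.0462, -0.0818], [-0.0447, -0.0927], [-0.0418, -0.1034], [-0.0376, -0.1136]]
```

Request:
move_arm:
  plan:
    - {"delta_pos": [-0.0095,-0.006,0],"turn": [0,0,0],"fingers": 0.9}
    - {"delta_pos": [-0.018,-0.0125,0],"turn": [0,0,0],"fingers": 0.9}
    - {"delta_pos": [-0.026,-0.0205,0],"turn": [0,0,0],"fingers": 0.9}
    - {"delta_pos": [-0.0325,-0.0295,0],"turn": [0,0,0],"fingers": 0.9}
    - {"delta_pos": [-0.038,-0.039,0],"turn": [0,0,0],"fingers": 0.9}
    - {"delta_pos": [-0.042,-0.049,0],"turn": [0,0,0],"fingers": 0.9}

```text
clock: 8.62
position: [0.6418, -0.0394, 0.285]
ee_rot: [0.329, 0.944, 0.002, -0.001]
ft_force: [-5.2, 10.0, 5.2]
grip_width: 0.242
grasp_force: 59.5
```

Run:
```python
from h import *
from workcell import *
stat(get_obs())
```

```text
t 8.625 pos [ 0.6418 -0.0394  0.285 ] rad -0.0788 tan -0.0292 r 0.084 wheelturn 2.787 F [-5.2 10.   5.2] Frad -8.0 drag 7.85 grip 0.242 59.5 q [-0.44  0.39  0.59  1.37 -0.22  1.45  1.05]
```

Run:
```python
from h import *
table(-.0806,.0269,2.82+np.arange(1,8)*.12,r=.0845)
```

```text
[[-0.0022, -0.01], [-0.0036, -0.02], [-0.0038, -0.0301], [-0.0028, -0.0402], [-0.0006, -0.0501], [0.0027, -0.0597], [0.0072, -0.0688]]
```

Request:
move_arm:
  plan:
    - {"delta_pos": [-0.002,-0.01,0],"turn": [0,0,0],"fingers": 0.9}
    - {"delta_pos": [-0.0035,-0.02,0],"turn": [0,0,0],"fingers": 0.9}
    - {"delta_pos": [-0.004,-0.03,0],"turn": [0,0,0],"fingers": 0.9}
    - {"delta_pos": [-0.003,-0.04,0],"turn": [0,0,0],"fingers": 0.9}
    - {"delta_pos": [-0.0005,-0.05,0],"turn": [0,0,0],"fingers": 0.9}
    - {"delta_pos": [0.0025,-0.0595,0],"turn": [0,0,0],"fingers": 0.9}
    - {"delta_pos": [0.007,-0.069,0],"turn": [0,0,0],"fingers": 0.9}

```text
clock: 9.5
position: [0.5947, -0.09, 0.2851]
ee_rot: [0.329, 0.944, 0.002, 0.001]
ft_force: [5.0, 6.7, 1.1]
grip_width: 0.244
grasp_force: 59.1
```

Run:
```python
from h import *
from workcell import *
stat(get_obs())
table(-.0736,-.0421,3.66+np.arange(1,9)*.1,r=.0845)
c=camera("scene");np.savez("scene5",**c);stat(get_obs())
cv2.imwrite("pics/5.png",cv2.resize(c["color"][100:280,180:380,::-1],None,fx=3,fy=3,interpolation=cv2.INTER_CUBIC))
```

```text
t 9.5 pos [ 0.5947 -0.09    0.2851] rad -0.0736 tan 0.0398 r 0.0836 wheelturn 3.637 F [5.  6.7 1.1] Frad -4.2 drag 7.25 grip 0.244 59.1 q [-0.42  0.28  0.62  1.49 -0.17  1.41  1.11]
[[0.0047, -0.0069], [0.01, -0.0135], [0.0159, -0.0196], [0.0223, -0.025], [0.0293, -0.0298], [0.0367, -0.0339], [0.0444, -0.0372], [0.0525, -0.0397]]
t 9.55 pos [ 0.5932 -0.0908  0.285 ] rad -0.0729 tan 0.0413 r 0.0838 wheelturn 3.657 F [2.4 6.8 0.6] Frad -5.4 drag 4.78 grip 0.239 59.4 q [-0.42  0.28  0.62  1.5  -0.17  1.41  1.11]
```

View pics/5.png

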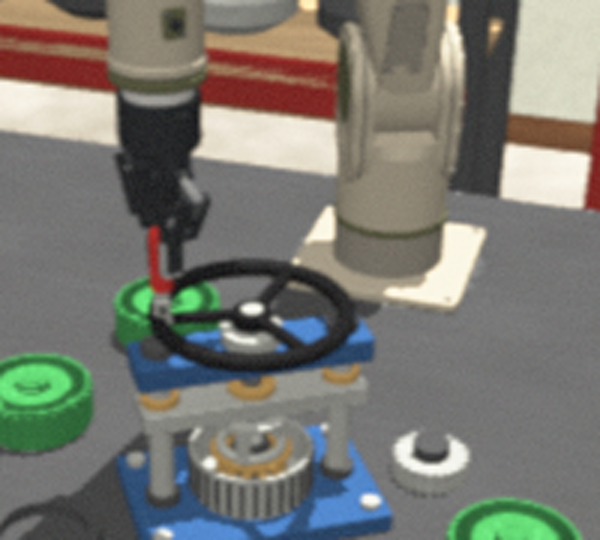

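The handle is held upright in the jaws (crop (158,260)); the wheel has turned about 3.65 rad. I estimate the platen height to know roughly how far to go.

Run:
```python
from h import *
np.set_printoptions(suppress=True,precision=3,linewidth=150)
for f in("scene","scene5"):
    c=dict(np.load(f+".npz"));P=pts(c)
    for u in(255,275):
        print(f,u,[(v,*P[v,u,[0,2]].round(3).tolist(),int(c["color"][v,u].mean())) for v in range(214,250,1)][::1])
```

```text
scene 255 [(214, 0.591, 0.204, 117), (215, 0.588, 0.199, 114), (216, 0.585, 0.194, 99), (217, 0.653, 0.234, 70), (218, 0.657, 0.234, 52), (219, 0.659, 0.232, 49), (220, 0.657, 0.228, 39), (221, 0.663, 0.228, 28), (222, 0.666, 0.227, 29), (223, 0.66, 0.22, 51), (224, 0.603, 0.179, 70), (225, 0.605, 0.177, 72), (226, 0.608, 0.175, 80), (227, 0.582, 0.154, 109), (228, 0.583, 0.151, 140), (229, 0.586, 0.15, 150), (230, 0.597, 0.154, 148), (231, 0.595, 0.149, 152), (232, 0.608, 0.154, 149), (233, 0.6, 0.146, 133), (234, 0.605, 0.145, 125), (235, 0.606, 0.142, 125), (236, 0.607, 0.14, 127), (237, 0.606, 0.136, 130), (238, 0.599, 0.127, 137), (239, 0.602, 0.126, 138), (240, 0.554, 0.087, 141), (241, 0.558, 0.087, 143), (242, 0.559, 0.084, 152), (243, 0.548, 0.072, 135), (244, 0.552, 0.071, 134), (245, 0.559, 0.073, 138), (246, 0.585, 0.089, 154), (247, 0.593, 0.091, 158), (248, 0.598, 0.091, 144), (249, 0.601, 0.089, 131)]
scene 275 [(214, 0.559, 0.195, 143), (215, 0.564, 0.195, 138), (216, 0.569, 0.195, 105), (217, 0.636, 0.234, 60), (218, 0.644, 0.237, 50), (219, 0.641, 0.231, 48), (220, 
[... 1916 characters left out ...]
25, 26), (223, 0.57, 0.172, 62), (224, 0.572, 0.169, 108), (225, 0.54, 0.145, 141), (226, 0.536, 0.139, 147), (227, 0.544, 0.14, 149), (228, 0.548, 0.14, 148), (229, 0.551, 0.139, 148), (230, 0.558, 0.14, 146), (231, 0.565, 0.141, 149), (232, 0.568, 0.139, 144), (233, 0.573, 0.14, 134), (234, 0.573, 0.136, 125), (235, 0.57, 0.13, 125), (236, 0.576, 0.131, 126), (237, 0.569, 0.123, 124), (238, 0.569, 0.119, 124), (239, 0.569, 0.116, 131), (240, 0.57, 0.113, 130), (241, 0.513, 0.068, 123), (242, 0.511, 0.063, 121), (243, 0.513, 0.061, 123), (244, 0.515, 0.058, 123), (245, 0.539, 0.072, 124), (246, 0.544, 0.072, 128), (247, 0.542, 0.067, 129), (248, 0.553, 0.071, 129), (249, 0.561, 0.074, 125)]
```

Request:
move_arm:
  plan:
    - {"delta_pos": [0.0025,-0.0035,0],"turn": [0,0,0],"fingers": 0.9}
    - {"delta_pos": [0.0047,-0.0069,0],"turn": [0,0,0],"fingers": 0.9}
    - {"delta_pos": [0.0047,-0.0069,0],"turn": [0,0,0],"fingers": 0.9}

```text
clock: 9.93
position: [0.5865, -0.093, 0.2851]
ee_rot: [0.33, 0.944, 0.002, 0.001]
ft_force: [4.1, 3.3, 0.0]
grip_width: 0.241
grasp_force: 59.2
```

Run:
```python
from h import *
from workcell import *
stat(get_obs())
```

```text
t 9.925 pos [ 0.5865 -0.093   0.2851] rad -0.0691 tan 0.0472 r 0.0837 wheelturn 3.741 F [4.1 3.3 0. ] Frad -2.0 drag 4.94 grip 0.241 59.2 q [-0.42  0.26  0.62  1.51 -0.16  1.41  1.1 ]
```

Run:
```python
from h import *
table(-.0689,-.049,3.76+np.arange(1,9)*.07,r=.0845)
```

```text
[[0.0036, -0.0047], [0.0076, -0.0091], [0.0118, -0.0133], [0.0163, -0.0171], [0.021, -0.0206], [0.026, -0.0238], [0.0312, -0.0266], [0.0366, -0.0291]]
```

Request:
move_arm:
  plan:
    - {"delta_pos": [0.0036,-0.0047,0],"turn": [0,0,0],"fingers": 0.9}
    - {"delta_pos": [0.0076,-0.0091,0],"turn": [0,0,0],"fingers": 0.9}

```text
clock: 10.18
position: [0.5754, -0.0956, 0.2851]
ee_rot: [0.33, 0.944, 0.002, 0.002]
ft_force: [8.0, 2.8, -1.6]
grip_width: 0.24
grasp_force: 59.2
```

Run:
```python
from h import *
from workcell import *
stat(get_obs())
```

```text
t 10.175 pos [ 0.5754 -0.0956  0.2851] rad -0.062 tan 0.0562 r 0.0837 wheelturn 3.878 F [ 8.   2.8 -1.6] Frad -1.5 drag 8.36 grip 0.24 59.2 q [-0.43  0.24  0.62  1.54 -0.14  1.4   1.1 ]
```

Request:
move_arm:
  plan:
    - {"delta_pos": [0,0,0],"turn": [0,0,0],"fingers": 0.9}
    - {"delta_pos": [0,0,0],"turn": [0,0,0],"fingers": 0.9}
    - {"delta_pos": [0,0,0],"turn": [0,0,0],"fingers": 0.9}

```text
clock: 10.55
position: [0.5747, -0.0958, 0.285]
ee_rot: [0.33, 0.944, 0.001, 0.001]
ft_force: [4.8, 3.4, 1.9]
grip_width: 0.24
grasp_force: 59.1
```

Run:
```python
from h import *
from workcell import *
stat(get_obs())
```

```text
t 10.55 pos [ 0.5747 -0.0958  0.285 ] rad -0.0616 tan 0.0568 r 0.0838 wheelturn 3.887 F [4.8 3.4 1.9] Frad -2.6 drag 5.23 grip 0.24 59.1 q [-0.43  0.24  0.62  1.54 -0.14  1.4   1.1 ]
```

Request:
move_arm:
  plan:
    - {"delta_pos": [0.0042,-0.0042,0],"turn": [0,0,0],"fingers": 0.9}
    - {"delta_pos": [0.0087,-0.008,0],"turn": [0,0,0],"fingers": 0.9}
    - {"delta_pos": [0.0134,-0.0115,0],"turn": [0,0,0],"fingers": 0.9}
    - {"delta_pos": [0.0184,-0.0147,0],"turn": [0,0,0],"fingers": 0.9}

```text
clock: 11.05
position: [0.5516, -0.0964, 0.2851]
ee_rot: [0.33, 0.944, 0.001, 0.002]
ft_force: [7.8, 2.1, -1.5]
grip_width: 0.24
grasp_force: 59.3
```

Run:
```python
from h import *
from workcell import *
stat(get_obs())
table(-.0429,-.0728,4.18+np.arange(1,13)*.07,r=.0845)
```

```text
t 11.05 pos [ 0.5516 -0.0964  0.2851] rad -0.0438 tan 0.0717 r 0.084 wheelturn 4.163 F [ 7.8  2.1 -1.5] Frad -3.0 drag 7.5 grip 0.24 59.3 q [-0.45  0.17  0.62  1.6  -0.1   1.39  1.08]
[[0.0052, -0.0028], [0.0106, -0.0053], [0.0161, -0.0073], [0.0218, -0.009], [0.0276, -0.0103], [0.0334, -0.0112], [0.0393, -0.0116], [0.0452, -0.0117], [0.0511, -0.0113], [0.057, -0.0105], [0.0628, -0.0093], [0.0685, -0.0077]]
```

Request:
move_arm:
  plan:
    - {"delta_pos": [0.0052,-0.0028,0],"turn": [0,0,0],"fingers": 0.9}
    - {"delta_pos": [0.0106,-0.0053,0],"turn": [0,0,0],"fingers": 0.9}
    - {"delta_pos": [0.0161,-0.0073,0],"turn": [0,0,0],"fingers": 0.9}
    - {"delta_pos": [0.0218,-0.009,0],"turn": [0,0,0],"fingers": 0.9}
    - {"delta_pos": [0.0276,-0.0103,0],"turn": [0,0,0],"fingers": 0.9}
    - {"delta_pos": [0.0334,-0.0112,0],"turn": [0,0,0],"fingers": 0.9}
    - {"delta_pos": [0.0393,-0.0116,0],"turn": [0,0,0],"fingers": 0.9}

```text
clock: 11.92
position: [0.5134, -0.0823, 0.285]
ee_rot: [0.331, 0.944, 0.0, 0.002]
ft_force: [8.5, -3.6, -3.3]
grip_width: 0.237
grasp_force: 59.1
```

Run:
```python
from h import *
from workcell import *
stat(get_obs())
```

```text
t 11.925 pos [ 0.5134 -0.0823  0.285 ] rad -0.0052 tan 0.0844 r 0.0846 wheelturn 4.651 F [ 8.5 -3.6 -3.3] Frad -1.9 drag 9.0 grip 0.237 59.1 q [-0.49  0.06  0.6   1.7  -0.04  1.38  1.01]
```

```bash
cat > s.py <<'E'
from h import *
from workcell import *
stat(get_obs())
E
python3 - <<'E'
from h import *
x,y=-.0036,-.0844
for i in range(22):
    f=4.67+.12*i;print(round(f+.12,2),end=" ");table(x,y,[f+.06,f+.12],r=.0845);x,y=.0845*np.cos(f+.12),.0845*np.sin(f+.12)
E
```

```text
4.79 [[0.0051, -0.0001], [0.0102, 0.0002]]
4.91 [[0.005, 0.0005], [0.01, 0.0014]]
5.03 [[0.0049, 0.0011], [0.0098, 0.0026]]
5.15 [[0.0048, 0.0017], [0.0094, 0.0037]]
5.27 [[0.0045, 0.0023], [0.0089, 0.0048]]
5.39 [[0.0042, 0.0028], [0.0083, 0.0059]]
5.51 [[0.0039, 0.0033], [0.0075, 0.0068]]
5.63 [[0.0034, 0.0037], [0.0066, 0.0077]]
5.75 [[0.003, 0.0041], [0.0057, 0.0084]]
5.87 [[0.0024, 0.0044], [0.0046, 0.009]]
5.99 [[0.0019, 0.0047], [0.0035, 0.0095]]
6.11 [[0.0013, 0.0049], [0.0023, 0.0099]]
6.23 [[0.0007, 0.005], [0.0011, 0.0101]]
6.35 [[0.0001, 0.0051], [-0.0001, 0.0101]]
6.47 [[-0.0005, 0.005], [-0.0013, 0.0101]]
6.59 [[-0.0011, 0.005], [-0.0025, 0.0098]]
6.71 [[-0.0017, 0.0048], [-0.0036, 0.0095]]
6.83 [[-0.0022, 0.0045], [-0.0047, 0.009]]
6.95 [[-0.0028, 0.0042], [-0.0058, 0.0083]]
7.07 [[-0.0033, 0.0039], [-0.0067, 0.0076]]
7.19 [[-0.0037, 0.0035], [-0.0076, 0.0067]]
7.31 [[-0.0041, 0.003], [-0.0083, 0.0058]]
```

Request:
move_arm:
  plan:
    - {"delta_pos": [0.0051,0,0],"turn": [0,0,0],"fingers": 0.9}
    - {"delta_pos": [0.0102,0.0002,0],"turn": [0,0,0],"fingers": 0.9}

```text
clock: 12.18
position: [0.5055, -0.0762, 0.2851]
ee_rot: [0.331, 0.944, 0.0, 0.002]
ft_force: [7.4, -3.5, -1.8]
grip_width: 0.24
grasp_force: 59.1
```

```bash
python3 s.py
```

```text
t 12.175 pos [ 0.5055 -0.0762  0.2851] rad 0.0048 tan 0.0846 r 0.0848 wheelturn 4.769 F [ 7.4 -3.5 -1.8] Frad -2.3 drag 7.83 grip 0.24 59.1 q [-0.51  0.04  0.59  1.72 -0.02  1.38  0.98]
```

Request:
move_arm:
  plan:
    - {"delta_pos": [0.005,0.0005,0],"turn": [0,0,0],"fingers": 0.9}
    - {"delta_pos": [0.01,0.0014,0],"turn": [0,0,0],"fingers": 0.9}
    - {"delta_pos": [0.0149,0.0025,0],"turn": [0,0,0],"fingers": 0.9}
    - {"delta_pos": [0.0198,0.004,0],"turn": [0,0,0],"fingers": 0.9}

```text
clock: 12.68
position: [0.4921, -0.0615, 0.285]
ee_rot: [0.332, 0.943, -0.0, 0.002]
ft_force: [5.6, -7.5, -0.6]
grip_width: 0.242
grasp_force: 59.2
```

```bash
python3 s.py
```

```text
t 12.675 pos [ 0.4921 -0.0615  0.285 ] rad 0.0243 tan 0.0815 r 0.085 wheelturn 5.002 F [ 5.6 -7.5 -0.6] Frad -0.3 drag 9.4 grip 0.242 59.2 q [-0.53 -0.    0.57  1.76  0.    1.38  0.93]
```

Request:
move_arm:
  plan:
    - {"delta_pos": [0.0048,0.0017,0],"turn": [0,0,0],"fingers": 0.9}
    - {"delta_pos": [0.0094,0.0037,0],"turn": [0,0,0],"fingers": 0.9}

```text
clock: 12.92
position: [0.4868, -0.0532, 0.285]
ee_rot: [0.332, 0.943, -0.0, 0.001]
ft_force: [4.4, -7.6, -0.6]
grip_width: 0.243
grasp_force: 59.3
```

```bash
python3 s.py
```

```text
t 12.925 pos [ 0.4868 -0.0532  0.285 ] rad 0.0337 tan 0.0783 r 0.0852 wheelturn 5.119 F [ 4.4 -7.6 -0.6] Frad -0.3 drag 8.73 grip 0.243 59.3 q [-0.54 -0.02  0.55  1.77  0.01  1.38  0.91]
```

Request:
move_arm:
  plan:
    - {"delta_pos": [0.0045,0.0023,0],"turn": [0,0,0],"fingers": 0.9}
    - {"delta_pos": [0.009,0.0047,0],"turn": [0,0,0],"fingers": 0.9}

```text
clock: 13.18
position: [0.4825, -0.0441, 0.285]
ee_rot: [0.332, 0.943, -0.001, 0.001]
ft_force: [1.4, -8.4, 0.6]
grip_width: 0.244
grasp_force: 59.4
```

```bash
python3 s.py
```

```text
t 13.175 pos [ 0.4825 -0.0441  0.285 ] rad 0.0427 tan 0.0739 r 0.0853 wheelturn 5.236 F [ 1.4 -8.4  0.6] Frad 1.8 drag 8.36 grip 0.244 59.4 q [-0.55 -0.03  0.54  1.78  0.02  1.39  0.88]
```

Run:
```python
from h import *
x,y=.0447,-.0717
for i in range(18):
    f=5.27+.12*i;r=.0855 if i else .0851;print(round(f+.12,2),end=" ");table(x,y,[f+.06,f+.12],r=r);x,y=r*np.cos(f+.12),r*np.sin(f+.12)
```

```text
5.39 [[0.0046, 0.0023], [0.0087, 0.0054]]
5.51 [[0.0041, 0.003], [0.0078, 0.0066]]
5.63 [[0.0035, 0.0038], [0.0067, 0.0078]]
5.75 [[0.003, 0.0042], [0.0057, 0.0085]]
5.87 [[0.0025, 0.0045], [0.0047, 0.0091]]
5.99 [[0.0019, 0.0048], [0.0035, 0.0096]]
6.11 [[0.0013, 0.005], [0.0024, 0.01]]
6.23 [[0.0007, 0.0051], [0.0012, 0.0102]]
6.35 [[0.0001, 0.0051], [-0.0001, 0.0103]]
6.47 [[-0.0005, 0.0051], [-0.0013, 0.0102]]
6.59 [[-0.0011, 0.005], [-0.0025, 0.0099]]
6.71 [[-0.0017, 0.0048], [-0.0037, 0.0096]]
6.83 [[-0.0023, 0.0046], [-0.0048, 0.0091]]
6.95 [[-0.0028, 0.0043], [-0.0058, 0.0084]]
7.07 [[-0.0033, 0.0039], [-0.0068, 0.0077]]
7.19 [[-0.0037, 0.0035], [-0.0077, 0.0068]]
7.31 [[-0.0041, 0.003], [-0.0084, 0.0058]]
7.43 [[-0.0045, 0.0025], [-0.0091, 0.0048]]
```

Request:
move_arm:
  plan:
    - {"delta_pos": [0.0046,0.0023,0],"turn": [0,0,0],"fingers": 0.9}
    - {"delta_pos": [0.0087,0.0054,0],"turn": [0,0,0],"fingers": 0.9}

```text
clock: 13.42
position: [0.4791, -0.0344, 0.285]
ee_rot: [0.332, 0.943, -0.001, 0.001]
ft_force: [1.9, -8.1, 0.5]
grip_width: 0.244
grasp_force: 59.4
```

```bash
python3 s.py
```

```text
t 13.425 pos [ 0.4791 -0.0344  0.285 ] rad 0.0514 tan 0.0684 r 0.0856 wheelturn 5.357 F [ 1.9 -8.1  0.5] Frad 0.2 drag 8.29 grip 0.244 59.4 q [-0.56 -0.04  0.53  1.79  0.02  1.39  0.86]
```

Request:
move_arm:
  plan:
    - {"delta_pos": [0.0041,0.003,0],"turn": [0,0,0],"fingers": 0.9}
    - {"delta_pos": [0.0078,0.0066,0],"turn": [0,0,0],"fingers": 0.9}

```text
clock: 13.68
position: [0.477, -0.0244, 0.285]
ee_rot: [0.332, 0.943, -0.001, 0.001]
ft_force: [0.1, -8.9, 2.6]
grip_width: 0.243
grasp_force: 59.5
```

```bash
python3 s.py
```

```text
t 13.675 pos [ 0.477  -0.0244  0.285 ] rad 0.0593 tan 0.0619 r 0.0857 wheelturn 5.476 F [ 0.1 -8.9  2.6] Frad 1.0 drag 8.87 grip 0.243 59.5 q [-0.57 -0.05  0.51  1.79  0.03  1.39  0.83]
```

Request:
move_arm:
  plan:
    - {"delta_pos": [0.0036,0.0038,0],"turn": [0,0,0],"fingers": 0.9}
    - {"delta_pos": [0.007,0.0076,0],"turn": [0,0,0],"fingers": 0.9}

```text
clock: 13.92
position: [0.4761, -0.0142, 0.285]
ee_rot: [0.332, 0.943, -0.001, 0.001]
ft_force: [-1.3, -9.6, 1.7]
grip_width: 0.242
grasp_force: 59.6
```

```bash
python3 s.py
```

```text
t 13.925 pos [ 0.4761 -0.0142  0.285 ] rad 0.0664 tan 0.0545 r 0.0859 wheelturn 5.596 F [-1.3 -9.6  1.7] Frad 1.4 drag 9.53 grip 0.242 59.6 q [-0.58 -0.05  0.5   1.8   0.03  1.39  0.81]
```

Request:
move_arm:
  plan:
    - {"delta_pos": [0.0034,0.004,0],"turn": [0,0,0],"fingers": 0.9}
    - {"delta_pos": [0.0062,0.0083,0],"turn": [0,0,0],"fingers": 0.9}

```text
clock: 14.18
position: [0.4764, -0.0038, 0.2849]
ee_rot: [0.332, 0.943, -0.001, 0.001]
ft_force: [-1.3, -8.2, 3.0]
grip_width: 0.243
grasp_force: 59.6
```

```bash
python3 s.py
```

```text
t 14.175 pos [ 0.4764 -0.0038  0.2849] rad 0.0726 tan 0.0462 r 0.0861 wheelturn -0.566 F [-1.3 -8.2  3. ] Frad 0.4 drag 8.26 grip 0.243 59.6 q [-0.59 -0.05  0.49  1.79  0.02  1.39  0.79]
```

Request:
move_arm:
  plan:
    - {"delta_pos": [0.0026,0.0045,0],"turn": [0,0,0],"fingers": 0.9}
    - {"delta_pos": [0.0049,0.0091,0],"turn": [0,0,0],"fingers": 0.9}

```text
clock: 14.42
position: [0.4781, 0.0065, 0.2849]
ee_rot: [0.332, 0.943, -0.001, 0.0]
ft_force: [-2.7, -8.6, 4.0]
grip_width: 0.242
grasp_force: 59.7
```

```bash
python3 s.py
```

```text
t 14.425 pos [0.4781 0.0065 0.2849] rad 0.0777 tan 0.0372 r 0.0862 wheelturn -0.446 F [-2.7 -8.6  4. ] Frad 0.7 drag 9.0 grip 0.242 59.7 q [-0.6  -0.04  0.48  1.79  0.02  1.39  0.77]
```

Request:
move_arm:
  plan:
    - {"delta_pos": [0.0019,0.0048,0],"turn": [0,0,0],"fingers": 0.9}
    - {"delta_pos": [0.0036,0.0096,0],"turn": [0,0,0],"fingers": 0.9}

```text
clock: 14.68
position: [0.481, 0.0164, 0.2849]
ee_rot: [0.332, 0.943, -0.001, -0.0]
ft_force: [-5.6, -8.4, 5.7]
grip_width: 0.243
grasp_force: 59.9
```

```bash
python3 s.py
```

```text
t 14.675 pos [0.481  0.0164 0.2849] rad 0.0817 tan 0.0276 r 0.0862 wheelturn -0.325 F [-5.6 -8.4  5.7] Frad 2.4 drag 9.79 grip 0.243 59.9 q [-0.61 -0.03  0.47  1.78  0.02  1.39  0.76]
```

Request:
move_arm:
  plan:
    - {"delta_pos": [0.0021,0.0048,0],"turn": [0,0,0],"fingers": 0.9}
    - {"delta_pos": [0.0034,0.0097,0],"turn": [0,0,0],"fingers": 0.9}

```text
clock: 14.92
position: [0.4848, 0.0259, 0.2849]
ee_rot: [0.332, 0.943, -0.001, 0.0]
ft_force: [-2.3, -9.1, 3.7]
grip_width: 0.241
grasp_force: 59.8
```

```bash
python3 s.py
```

```text
t 14.925 pos [0.4848 0.0259 0.2849] rad 0.0846 tan 0.0178 r 0.0864 wheelturn -0.208 F [-2.3 -9.1  3.7] Frad -2.0 drag 9.18 grip 0.241 59.8 q [-0.62 -0.02  0.47  1.77  0.01  1.39  0.74]
```

Request:
move_arm:
  plan:
    - {"delta_pos": [0.0008,0.0051,0],"turn": [0,0,0],"fingers": 0.9}
    - {"delta_pos": [0.0013,0.0102,0],"turn": [0,0,0],"fingers": 0.9}

```text
clock: 15.18
position: [0.4899, 0.0348, 0.2849]
ee_rot: [0.332, 0.943, -0.001, 0.0]
ft_force: [-4.4, -8.8, 5.7]
grip_width: 0.24
grasp_force: 59.8
```

```bash
python3 s.py
```

```text
t 15.175 pos [0.4899 0.0348 0.2849] rad 0.0862 tan 0.0076 r 0.0865 wheelturn -0.088 F [-4.4 -8.8  5.7] Frad -1.2 drag 9.77 grip 0.24 59.8 q [-0.62 -0.01  0.46  1.76  0.    1.39  0.73]
```

Request:
move_arm:
  plan:
    - {"delta_pos": [0.0001,0.0051,0],"turn": [0,0,0],"fingers": 0.9}
    - {"delta_pos": [-0.0001,0.0103,0],"turn": [0,0,0],"fingers": 0.9}

```text
clock: 15.42
position: [0.4958, 0.0426, 0.2849]
ee_rot: [0.332, 0.943, -0.001, -0.001]
ft_force: [-9.5, -9.0, 8.0]
grip_width: 0.242
grasp_force: 60.2
```

```bash
python3 s.py
```

```text
t 15.425 pos [0.4958 0.0426 0.2849] rad 0.0864 tan -0.0022 r 0.0865 wheelturn 0.025 F [-9.5 -9.   8. ] Frad 1.5 drag 13.02 grip 0.242 60.2 q [-0.63  0.01  0.46  1.74 -0.    1.39  0.73]
```

Request:
move_arm:
  plan:
    - {"delta_pos": [0,0,0],"turn": [0,0,0],"fingers": 0.9}
    - {"delta_pos": [0,0,0],"turn": [0,0,0],"fingers": 0.9}

```text
clock: 15.68
position: [0.4962, 0.0431, 0.2849]
ee_rot: [0.332, 0.943, -0.001, -0.0]
ft_force: [-5.3, -7.3, 5.1]
grip_width: 0.239
grasp_force: 60.1
```

```bash
python3 s.py;python3 s.py
```

```text
t 15.675 pos [0.4962 0.0431 0.2849] rad 0.0865 tan -0.0028 r 0.0865 wheelturn 0.032 F [-5.3 -7.3  5.1] Frad -0.7 drag 9.02 grip 0.239 60.1 q [-0.63  0.01  0.46  1.74 -0.    1.39  0.73]
t 15.675 pos [0.4962 0.0431 0.2849] rad 0.0865 tan -0.0028 r 0.0865 wheelturn 0.032 F [-5.3 -7.3  5.1] Frad -0.7 drag 9.02 grip 0.239 60.1 q [-0.63  0.01  0.46  1.74 -0.    1.39  0.73]
```

Request:
move_arm:
  plan:
    - {"delta_pos": [-0.0001,0.0022,0],"turn": [0,0,0],"fingers": 0.9}
    - {"delta_pos": [-0.0001,0.0022,0],"turn": [0,0,0],"fingers": 0.9}
    - {"delta_pos": [-0.0001,0.0022,0],"turn": [0,0,0],"fingers": 0.9}

```text
clock: 16.05
position: [0.4972, 0.0443, 0.2849]
ee_rot: [0.332, 0.943, -0.001, -0.001]
ft_force: [-8.4, -8.1, 7.3]
grip_width: 0.242
grasp_force: 60.2
```

```bash
python3 s.py
```

```text
t 16.05 pos [0.4972 0.0443 0.2849] rad 0.0864 tan -0.0043 r 0.0865 wheelturn 0.05 F [-8.4 -8.1  7.3] Frad 0.9 drag 11.62 grip 0.242 60.2 q [-0.63  0.02  0.46  1.74 -0.01  1.39  0.72]
```

Bottomed firm, with 11.6 N held. I release and regrasp lightly, so that folding puts no load on the wheel.

Request:
move_arm:
  plan:
    - {"delta_pos": [0,-0.002,0],"turn": [0,0,0],"fingers": 0.9}
    - {"delta_pos": [0,-0.002,0],"turn": [0,0,0],"fingers": 0.6}
    - {"delta_pos": [0,-0.002,0],"turn": [0,0,0],"fingers": 0.6}
    - {"delta_pos": [0,-0.002,0],"turn": [0,0,0],"fingers": 0.6}

```text
clock: 16.55
position: [0.4969, 0.0456, 0.2847]
ee_rot: [0.33, 0.944, 0.001, 0.0]
ft_force: [-0.3, 0.1, 0.4]
grip_width: 0.405
grasp_force: 0.0
```

Run:
```python
from h import *
from workcell import *
np.set_printoptions(suppress=True,precision=4,linewidth=150)
c=camera("scene");np.savez("scene6",**c);stat(get_obs());print(handle(c)[::2])
cv2.imwrite("pics/6.png",cv2.resize(c["color"][100:280,180:380,::-1],None,fx=3,fy=3,interpolation=cv2.INTER_CUBIC))
```

```text
t 16.6 pos [0.4969 0.0456 0.2847] rad 0.0874 tan -0.0051 r 0.0876 wheelturn 0.059 F [ 0.1 -0.1  0.2] Frad -0.1 drag -0.03 grip 0.402 0.0 q [-0.63  0.01  0.46  1.74 -0.01  1.39  0.73]
[[168.       6.     288.5      0.4903   0.0357   0.3176]
 [170.       6.     288.5      0.4992   0.0388   0.3158]
 [172.       7.     288.       0.5      0.0391   0.3103]
 [174.       5.     288.       0.4992   0.0389   0.3033]
 [176.       6.     287.5      0.5005   0.0366   0.2979]
 [178.       5.     288.       0.499    0.0392   0.291 ]
 [180.       4.     288.5      0.5019   0.0402   0.2857]
 [182.       5.     288.       0.4969   0.0386   0.2776]
 [184.       5.     288.       0.4971   0.0394   0.2708]
 [186.       6.     288.5      0.4989   0.041    0.2649]]
```

View pics/6.png

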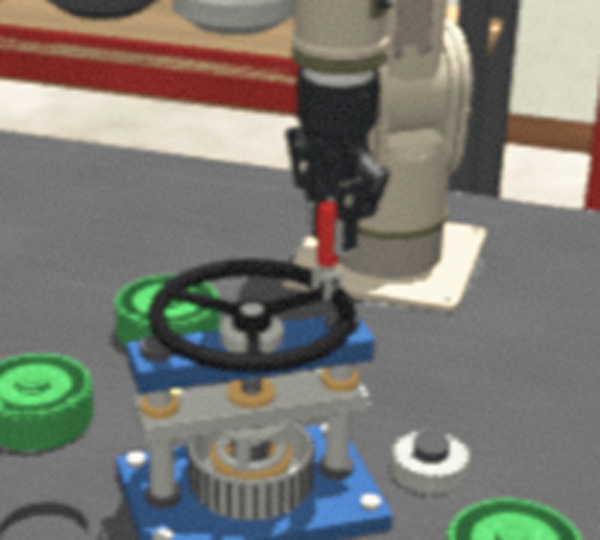

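The handle stands vertical (crop (327,232)) between the open jaws, and the platen is down on the drum. Folding now.

Request:
move_arm:
  plan:
    - {"delta_pos": [-0.001,-0.001,0],"turn": [0,0,0],"fingers": 0.85}
    - {"delta_pos": [-0.001,-0.001,0],"turn": [0,0,0],"fingers": 0.85}
    - {"delta_pos": [-0.001,-0.001,0],"turn": [0,0,0],"fingers": 0.85}
    - {"delta_pos": [-0.009,-0.0015,0.0005],"turn": [0,0,0],"fingers": 0.85}
    - {"delta_pos": [-0.0175,-0.002,0.0025],"turn": [0,0,0],"fingers": 0.85}
    - {"delta_pos": [-0.025,-0.0025,0.006],"turn": [0,0,0],"fingers": 0.85}
    - {"delta_pos": [-0.032,-0.003,0.0105],"turn": [0,0,0],"fingers": 0.85}
    - {"delta_pos": [-0.038,-0.003,0.016],"turn": [0,0,0],"fingers": 0.85}
    - {"delta_pos": [-0.0435,-0.0035,0.022],"turn": [0,0,0],"fingers": 0.85}
    - {"delta_pos": [-0.048,-0.0035,0.0295],"turn": [0,0,0],"fingers": 0.85}
    - {"delta_pos": [-0.051,-0.004,0.037],"turn": [0,0,0],"fingers": 0.85}
    - {"delta_pos": [-0.0525,-0.004,0.045],"turn": [0,0,0],"fingers": 0.85}
  force: 20

```text
clock: 18.1
position: [0.5372, 0.0088, 0.2409]
ee_rot: [0.331, 0.944, 0.001, 0.002]
ft_force: [3.0, -2.0, 6.8]
grip_width: 0.249
grasp_force: 21.5
```

```bash
python3 s.py
```

```text
t 18.1 pos [0.5372 0.0088 0.2409] rad 0.033 tan -0.0016 r 0.033 wheelturn 0.048 F [ 3.  -2.   6.8] Frad -3.5 drag -0.48 grip 0.249 21.5 q [-0.56  0.13  0.51  1.73 -0.07  1.29  0.86]
```

Finish the arc a little low, then open and lift away.

Request:
move_arm:
  plan:
    - {"delta_pos": [-0.001,0,0.005],"turn": [0,0,0],"fingers": 0.85}
    - {"delta_pos": [-0.001,0,0.01],"turn": [0,0,0],"fingers": 0.85}
    - {"delta_pos": [-0.001,0,0.01],"turn": [0,0,0],"fingers": 0.85}
    - {"delta_pos": [-0.001,0,0.009],"turn": [0,0,0],"fingers": 0.45}
    - {"delta_pos": [-0.001,0,0.009],"turn": [0,0,0],"fingers": 0.45}
    - {"delta_pos": [-0.001,0,0.009],"turn": [0,0,0],"fingers": 0.45}
    - {"delta_pos": [-0.001,0,0.009],"turn": [0,0,0],"fingers": 0.45}
    - {"delta_pos": [-0.001,0,-0.02],"turn": [0,0,0],"fingers": 0.45}
    - {"delta_pos": [-0.001,0,-0.06],"turn": [0,0,0],"fingers": 0.45}
    - {"delta_pos": [-0.001,0,-0.1],"turn": [0,0,0],"fingers": 0.45}
    - {"delta_pos": [-0.001,0,-0.1],"turn": [0,0,0],"fingers": 0.95}
    - {"delta_pos": [-0.001,0,-0.1],"turn": [0,0,0],"fingers": 0.95}

```text
clock: 19.6
position: [0.5359, 0.0088, 0.339]
ee_rot: [0.331, 0.944, 0.0, -0.0]
ft_force: [-0.5, -0.5, 0.2]
grip_width: 0.134
grasp_force: 0.0
```

Run:
```python
from h import *
from workcell import *
np.set_printoptions(suppress=True,precision=4,linewidth=150)
c=camera("scene");np.savez("scene7",**c);stat(get_obs())
cv2.imwrite("pics/7.png",cv2.resize(c["color"][100:280,180:380,::-1],None,fx=3,fy=3,interpolation=cv2.INTER_CUBIC))
for f in("scene","scene7"):
    c=dict(np.load(f+".npz"));m,P=red(c,*C,r=.09);v,u=np.nonzero(m)
    print(f,m.sum(),u.min(),u.max(),v.min(),v.max())
    g=P[m];s=np.hypot(*(g[:,:2]-C).T);
    for a in range(0,80,10):
        k=(s>=a/1e3)&(s<a/1e3+.01);print(a,k.sum(),np.percentile(g[k,2],90).round(4) if k.sum()>2 else 0,end="; ")
    print()
```

```text
t 19.65 pos [0.5357 0.0089 0.3386] rad 0.0342 tan -0.0007 r 0.0342 wheelturn 0.02 F [ 0.2 -0.8 -0.7] Frad -0.7 drag 0.54 grip 0.06 0.0 q [-0.57  0.09  0.51  1.56 -0.05  1.5   0.84]
scene 163 266 285 189 201
0 10 0.2526; 10 25 0.2519; 20 30 0.2526; 30 20 0.2527; 40 31 0.2514; 50 21 0.2529; 60 14 0.2515; 70 5 0.2316; 
scene7 161 259 285 118 198
0 12 0.2605; 10 29 0.4697; 20 24 0.2594; 30 22 0.2584; 40 22 0.257; 50 19 0.2546; 60 20 0.2722; 70 7 0.2303;
```

View pics/7.png

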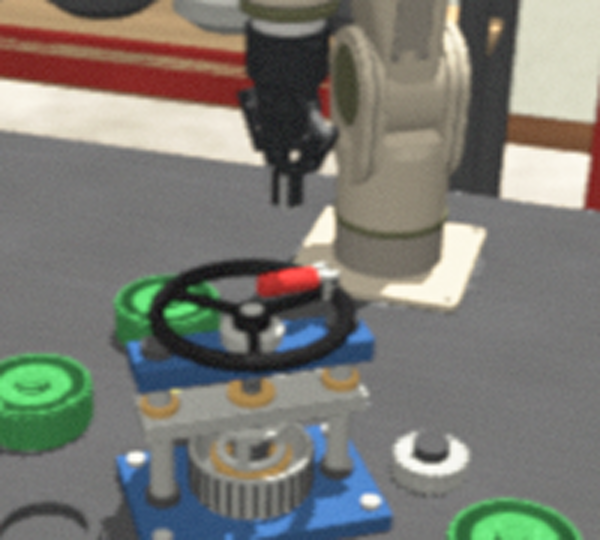

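The handle lies in the wheel (crop (290,280)), but its inner end is still about 7 mm high. I press it flat with closed fingertips.

Request:
move_arm:
  plan:
    - {"delta_pos": [-0.008,0.001,0.03],"turn": [0,0,0],"fingers": 1.0}
    - {"delta_pos": [-0.008,0.001,0.055],"turn": [0,0,0],"fingers": 1.0}
    - {"delta_pos": [-0.008,0.001,0.066],"turn": [0,0,0],"fingers": 1.0}
    - {"delta_pos": [-0.008,0.001,0.07],"turn": [0,0,0],"fingers": 1.0}
    - {"delta_pos": [-0.008,0.001,0.074],"turn": [0,0,0],"fingers": 1.0}
    - {"delta_pos": [-0.008,0.001,0.076],"turn": [0,0,0],"fingers": 1.0}
    - {"delta_pos": [-0.008,0.001,0.077],"turn": [0,0,0],"fingers": 1.0}
    - {"delta_pos": [-0.008,0.001,0.077],"turn": [0,0,0],"fingers": 1.0}

```text
clock: 20.65
position: [0.5433, 0.0046, 0.2631]
ee_rot: [0.331, 0.944, 0.001, 0.0]
ft_force: [0.8, -0.7, 1.3]
grip_width: -0.002
grasp_force: 0.8
```

```bash
python3 s.py
```

```text
t 20.65 pos [0.5433 0.0046 0.2631] rad 0.0256 tan -0.0021 r 0.0257 wheelturn 0.082 F [ 0.8 -0.7  1.3] Frad -1.0 drag -0.06 grip -0.002 0.8 q [-0.56  0.14  0.52  1.67 -0.07  1.35  0.87]
```

Request:
move_arm:
  plan:
    - {"delta_pos": [0,0,0.0015],"turn": [0,0,0],"fingers": 1.0}
    - {"delta_pos": [0,0,0.003],"turn": [0,0,0],"fingers": 1.0}
    - {"delta_pos": [0,0,0.004],"turn": [0,0,0],"fingers": 1.0}
    - {"delta_pos": [0,0,0.004],"turn": [0,0,0],"fingers": 1.0}

```text
clock: 21.15
position: [0.5444, 0.0054, 0.2618]
ee_rot: [0.33, 0.944, 0.002, 0.002]
ft_force: [-3.5, 1.4, 21.1]
grip_width: -0.005
grasp_force: 10.5
```

```bash
python3 s.py
```

```text
t 21.15 pos [0.5444 0.0054 0.2618] rad 0.0253 tan -0.0034 r 0.0255 wheelturn 0.133 F [-3.5  1.4 21.1] Frad 3.5 drag 1.59 grip -0.005 10.5 q [-0.56  0.14  0.52  1.68 -0.07  1.34  0.87]
```

Firm at 21 N, so the handle is on its stop. Lift away and check.

Request:
move_arm:
  plan:
    - {"delta_pos": [0,0,-0.01],"turn": [0,0,0],"fingers": 1.0}
    - {"delta_pos": [0,0,-0.05],"turn": [0,0,0],"fingers": 1.0}
    - {"delta_pos": [0,0,-0.1],"turn": [0,0,0],"fingers": 1.0}
    - {"delta_pos": [0,0,-0.13],"turn": [0,0,0],"fingers": 0.8}
    - {"delta_pos": [0.1,0,-0.15],"turn": [0,0,0],"fingers": 0.5}
    - {"delta_pos": [0.13,0,-0.15],"turn": [0,0,0],"fingers": 0.5}
    - {"delta_pos": [0.13,0,-0.15],"turn": [0,0,0],"fingers": 0.5}
    - {"delta_pos": [0.13,0,-0.15],"turn": [0,0,0],"fingers": 0.5}

```text
clock: 22.15
position: [0.4413, 0.0856, 0.4089]
ee_rot: [0.33, 0.944, 0.001, 0.0]
ft_force: [0.9, -0.0, -0.2]
grip_width: 0.5
grasp_force: 0.0
```

Run:
```python
from h import *
from workcell import *
for n in("scene","top"):
    c=camera(n);np.savez(n+"8",**c)
cv2.imwrite("pics/8.png",dict(np.load("scene8.npz"))["color"][:,:,::-1])
stat(get_obs())
for f in("scene","scene8","top","top8"):
    c=dict(np.load(f+".npz"));m,P=red(c,*C,r=.09);g=P[m]
    if len(g)<9: print(f,len(g));continue
    d=np.median(g,0)[:2]-C;print(f,len(g),np.median(g,0),np.degrees(np.arctan2(d[1],d[0])));s=np.hypot(*(g[:,:2]-C).T)
    print([(a,np.percentile(g[(s>=a/1e3)&(s<a/1e3+.01),2],90).round(4)) for a in range(0,70,10) if ((s>=a/1e3)&(s<a/1e3+.01)).sum()>2])
```

```text
t 22.25 pos [0.442  0.0846 0.4084] rad 0.1547 tan -0.0014 r 0.1547 wheelturn 0.009 F [ 0.1 -0.1  0.7] Frad -0.1 drag 0.02 grip 0.497 0.0 q [-0.72 -0.12  0.38  1.61  0.05  1.65  0.56]
scene 163 [0.53692286 0.0123687  0.24620459] 134.6688496729908
[(0, np.float64(0.2526)), (10, np.float64(0.2519)), (20, np.float64(0.2526)), (30, np.float64(0.2527)), (40, np.float64(0.2514)), (50, np.float64(0.2529)), (60, np.float64(0.2515))]
scene8 164 [0.53910341 0.01364522 0.24620049] 130.67289573440593
[(0, np.float64(0.2504)), (10, np.float64(0.2522)), (20, np.float64(0.2511)), (30, np.float64(0.2528)), (40, np.float64(0.2524)), (50, np.float64(0.2533)), (60, np.float64(0.251))]
top 179 [0.53144247 0.00982316 0.25104716] 143.24426528236276
[(10, np.float64(0.2541)), (20, np.float64(0.2547)), (30, np.float64(0.2552)), (40, np.float64(0.2538)), (50, np.float64(0.2539)), (60, np.float64(0.2523))]
top8 178 [0.53282376 0.01206965 0.25093732] 139.32922042717425
[(10, np.float64(0.2532)), (20, np.float64(0.2541)), (30, np.float64(0.2545)), (40, np.float64(0.2546)), (50, np.float64(0.2525)), (60, np.float64(0.2532))]
```

View pics/8.png

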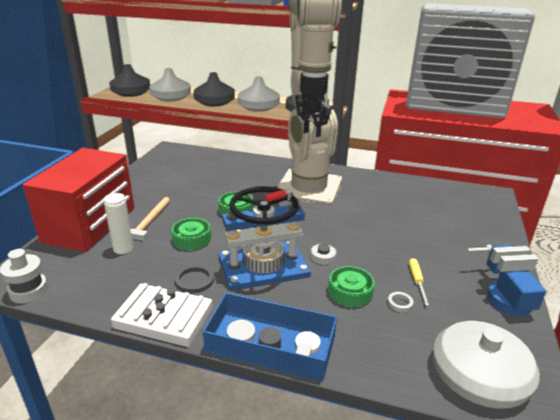

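The handle lies flat in the wheel (265,200), the wheel has not moved, everything else is in place, and the arm is clear. Handing in.

```bash
python3 -c "
from workcell import *
print(hand_in())"
```

```text
the job is handed in; nothing more can be done
None
```

The press is clamped with the retainer bottomed (11.6 N held, about 6.3 rad cranked), the handle is folded flat and released, and the job is handed in; for the first 2 rad or so the handle was about 0.2 rad short of upright and slipped out of the jaws, so I regrasped it fully upright and finished the cranking.

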